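Open the water and hold a flask down on the bottle rinser

TASK

Open the rinser's water valve by giving its handwheel one full turn anticlockwise. Then take the round glass flask out of the wooden drain rack, keep it upside down, lower its neck through the rinser's sprung ring and press it all the way down against the springs. Finish while still holding the flask pressed fully down, so that the rinse keeps running, and leave the straight bottle, pot and cultivator where they are.

Things in the scene. Friction and masses are not known exactly. Their poses are not given: they have to be found in the camera images.
- wheel (a joint): handwheel of the brass gate valve, level, turning about an upright axis. Value in rad: 0 = shut, grows as it opens, anticlockwise seen from above; starts between 0 and 0.3 and stays where it is left (about 0.1 N m of friction, stops only after two turns). One full turn of opening = 6.3 more than at the start
- wheel_hub (a point): centre of the handwheel at spoke height, 150 mm above the bench. Plain metal wheel, outer diameter 128 mm: 10 mm round rim (inner radius 54 mm), hub radius 11 mm, three straight 9 mm round spokes 120 degrees apart. 43 mm between hub and rim are free for fingers reaching down between two spokes; under the spokes only the thin spindle, down to 38 mm below this point
- wheel_spoke (a point): point on one of the three spokes, 34 mm out from the wheel's centre; turns with the wheel. Its x axis points outwards along the spoke
- ring_top (a point): centre of the top of the rinser's level sprung steel ring, 100 mm above the bench (up) over a stainless pan of 180 x 200 x 45 mm; goes down with it. Ring: inner diameter 44 mm, outer 60, 10 high, on three sprung legs 45 mm from the centre, no higher than the ring. Clear below, but for a nozzle up to 32 mm above the bench. The valve's hub is 250 mm away towards -y of this frame
- cradle (a joint): how far the sprung ring is pressed down, in m: 0 = up, 0.015 = fully down on its stop. Needs about 4 N to start moving and about 13 N fully down, the flask's own weight included; comes up again when let go
- flask: round brown glass flask, 60 mm diameter, 108 mm long, 0.13 to 0.21 kg, upside down in one rack hole. Origin: centre of its mouth, at the bottom; z points up to the flat foot. From the mouth up: lip 30 mm wide, neck 25 mm to 42 mm, round shoulder of 30 mm radius, belly 60 mm, straight from 70 to 82 mm, then rounding in to a 30 mm foot. Seated in the rinser's ring, its mouth is 50 mm below the ring's top
- rack: wooden drain rack, fixed: board 210 x 90 mm with its top 90 mm above the bench, origin on the bench under its centre, x along its length. Two 42 mm holes, 60 mm either side of the centre along x; the flask hangs in one of them by its shoulder, the bottle in the other
- bottle: straight-sided bottle of the same brown glass, 52 mm diameter, 130 mm long, upside down in the rack's other hole; stays there. Origin at its mouth, which is at the bottom
- pot: small glazed ceramic plant pot, 100 mm across its rim, 88 mm high, standing on the bench; origin under its base; bystander
- cultivator: three-tined stainless hand cultivator with wooden handle, about 290 mm long, 75 mm wide, 31 mm high, lying on the bench; bystander
Not all that is in view belongs to the job. Leave any turquoise look-alike of the flask alone.

How it is judged (in metres and radians):
On the way, in this order (a step that is already met when the one before it is completed fails the run):
1. the valve's handwheel has been given one full turn open (value of joint wheel between 6.1 and 7.6 rad), for 0.2 s.
2. the flask has been lifted out of the rack (height (world z) of flask above 0.095 m), for 0.1 s.
At the end, for the whole second after the job is handed in: wheel one full turn open (6.1 to 7.6 rad); flask upside down in the ring, neck through it (mouth within 8 mm of the axis and 42 mm or more below the ring top, within 10 degrees of upright), at rest, held by the robot with the ring pressed 12.5 mm or more of 15, the robot not touching the ring (all of step 1 and value of joint cradle above 0.0125 m and horizontal distance between flask and ring_top below 0.008 m and z of flask in the frame of ring_top below -0.042 m and angle between flask's own z axis and vertical below 0.17 rad and contact force between flask and cradle above 6 N and contact force between any of the arm, the fingers and flask above 3 N and contact force between each of the arm, the fingers and cradle below 0.5 N and linear speed of flask below 0.02 m/s); the arm keeps its last pose, push and grip.
It fails at once if the straight bottle is disturbed (distance of bottle from where it was at the start of the episode above 0.02 m or angle between bottle's own z axis and vertical above 0.35 rad).
It fails at once if the pot or the cultivator is pushed away (distance of any of pot, cultivator from where it was at the start of the episode above 0.03 m).
It also fails if it takes over 67 s, if anything falls off the work surface, if the arm or the gripper's body presses on something with over 40 N, if the wrist force passes 120 N, or if a joint passes its speed limit or range.

ROBOT

A 7-joint arm with a two-finger parallel gripper is mounted at the origin on the work surface. World frame = base frame: x ahead of the robot, y to its left, z up, the work surface at z = 0. Lengths are in mm, angles in rad, forces in N, time in s.
With the tool pointing down it reaches from about 400 to 875 mm from the base axis. Payload 4.4 kg.
Tool frame: the origin (TCP) lies where the fingers leave the gripper's body, on its centre line; the fingertips stand 73 mm ahead of it and the grasp point (between the pads) lies 54 mm ahead of it; z points along the fingers, y is the line along which they close (so a half turn about z gives the same grasp; the last joint's range is limited). The gripper opens to 85 mm and grips with 20 to 120 N. Pads are 22 mm wide; open, the fingers measure 114 mm over their backs; the gripper's body (76 mm by 85 mm) begins 54 mm behind the grasp point. The pads swing forward as they close: fully open they stand 13 mm farther back than shut.
Start: joints at [-1.307, 0.628, 0.038, 1.517, -0.027, 0.996, -0.02], TCP at [210.484, 614.991, 303.913] pointing down, gripper open.
Joint ranges: [-3.06, 3.06], [-0.37, 2.12], [-1.25, 1.32], [0.18, 2.47], [-1.1, 4.24], [0.23, 1.98], [-2.94, 2.94]. Speed limits (rad/s): [2.57, 2.57, 3.14, 3.14, 3.14, 3.14, 3.14].

INTERFACE

Orientations are given as [roll, pitch, yaw] about the fixed x, y, z axes, in that order (R = Rz(yaw) Ry(pitch) Rx(roll)).
In Python, from cell import ctrl gives the robot as it stands.
- The arm moves only by the tool send_rows, never from a script. Its argument "rows" is a list that holds one entry, the list of rows, each a list of 6 numbers: the shift along the tool's x, y, z in cm, then the turn, a rotation vector about the tool's x, y, z in rad. In form: [[[tx, ty, tz, wx, wy, wz], ...]]. A call has 1 to 10 rows; each row is the pose to reach, as a shift and turn from the pose commanded when the call began, along the tool's axes at that moment; what a row does not reach only later rows make up. A row lasts 1/10 s, in which the tool goes at most 50 mm and 8.59 degrees, less where a joint would pass 70% of its speed; a pose out of reach is approached as far as the arm can. A call with a gripper value outside its range is refused whole. "grip" is the closure in counts, from 0 (fully open) to 255 (shut), set as the call begins (left out, the last holds). The fingers move at their own pace and stop on an object; the grip force is fixed at half the most. Time passes only in rows, so rows that repeat a pose let the fingers close. It gives the time, the measured TCP pose, the force, the opening and the grip force at its end, in the units of the state.
- ctrl.read_state(): the state, without advancing time (a new reading comes with each control period).
- ctrl.get_image(name): name is "scene" or "top"; returns a dict with "pixels" (420x560x3 uint8, red, green, blue), "fx", "fy", "cx", "cy" (pixels), "extrinsics" (4x4, takes a point from camera to world coordinates). Camera axes: x right, y up, looking along -z (the intrinsics and any distortion apply to the point x, -y, -z); pixel columns grow to the right and rows downward; lengths in mm; the calibration is good to about 2 mm. A picture is of the moment at which its call begins. There is no depth.
- ctrl.finish_job(): hands the job in; it is judged then, once.
The state is a dict: "clock": time; "qpos": joint angles; "qd": joint speeds; "tau": joint torques, N m; "eef_pos": TCP position; "tool_rot": TCP orientation; "force": force on the tool from outside, world axes, zero at the start; "torque": the same for the moment, N m; "width": finger opening in mm; "gripper_force": force on a finger pad.
Only numpy, scipy, OpenCV 4.12 (cv2) and the standard library are available. Lean on these libraries where they do the work, as an engineer would, in place of code of your own. Each camera call takes 0.05 s, during which the arm holds its last target. There are 200 camera calls.

## Working session

There is one attempt and no reset: what is moved stays moved. The work goes in short steps, Python scripts to look and compute and a tool call to move; the robot and the scene stay as the last step left them, time stands still between calls to the robot, and variables do not carry over. Pictures are saved under pics/ and viewed, at most 10 in all, crops included, and the job is handed in when it is done.

Besides the shell and the picture viewer there is one more tool, called after "Emit:" as name([rows], argument=value, ...), one row to a line, values as JSON. send_rows: Moves the arm, as the interface text tells. Its arguments: {"type":"object","properties":{"rows":{"type":"array","items":{"type":"array","items":{"type":"array","items":{"type":"number"}}}},"grip":{"type":"number"}},"required":["rows"]}

```bash
mkdir -p pics; ls; python3 - <<'E'
from cell import ctrl
import cv2,pickle
s=ctrl.read_state();print(s)
d={}
for n in("scene","top"):
    im=ctrl.get_image(n);d[n]=im;cv2.imwrite(f"pics/{n}0.png",im["pixels"][:,:,::-1]);print(n,im["fx"],im["fy"],im["cx"],im["cy"],im["extrinsics"],im.keys())
pickle.dump(d,open("im0.pkl","wb"))
E
```

```text
pics
{'clock': 0.0, 'qpos': array([-1.30677558,  0.62932875,  0.03843537,  1.51840148, -0.02703616,
        0.99630674, -0.02003316]), 'qd': array([-0.00140045,  0.0005659 ,  0.00145832,  0.00012483, -0.00104882,
       -0.00111072,  0.00113009]), 'tau': array([ 4.86963636e-04, -5.63415456e+01,  1.22624706e+00, -1.93443811e+01,
        1.09412265e-02,  1.05574768e-02,  1.10869880e-05]), 'eef_pos': array([210.3143376 , 614.50053967, 302.98939271]), 'tool_rot': array([-3.13966564e+00, -8.77100619e-06,  2.81172363e+00]), 'force': array([-0.12441986,  0.89644275, -0.70025105]), 'torque': array([-0.00887349, -0.01252774, -0.00195234]), 'gripper_force': 0.0, 'width': 85.25924760833539}
scene 436.88721179585235 436.88721179585235 286.1057020212565 199.5695729494302 [[ 4.95062506e-01 -4.40325766e-01  7.49016913e-01  1.50917396e+03]
 [ 8.68820188e-01  2.58855049e-01 -4.22072915e-01 -4.33409020e+02]
 [-8.03722998e-03  8.59713489e-01  5.10713343e-01  7.51987160e+02]
 [ 0.00000000e+00  0.00000000e+00  0.00000000e+00  1.00000000e+00]] dict_keys(['pixels', 'fx', 'fy', 'cx', 'cy', 'extrinsics'])
top 424.07583408444407 424.07583408444407 275.057863170956 205.97535708577234 [[-9.34927993e-03  9.81606643e-01 -1.90685577e-01  3.87267070e+02]
 [-9.99947533e-01 -8.37937908e-03  5.89208295e-03  7.52800301e+01]
 [ 4.18588102e-03  1.90730659e-01  9.81633483e-01  1.08907993e+03]
 [ 0.00000000e+00  0.00000000e+00  0.00000000e+00  1.00000000e+00]] dict_keys(['pixels', 'fx', 'fy', 'cx', 'cy', 'extrinsics'])
```

View pics/scene0.png

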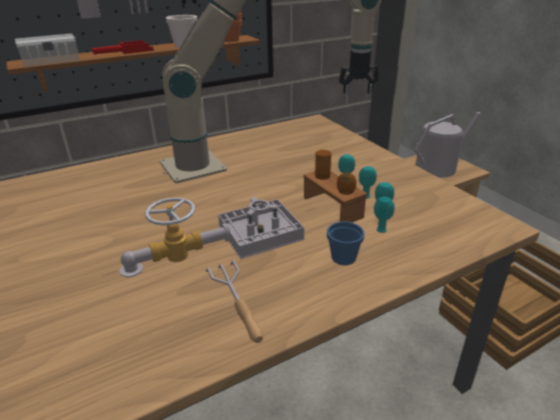

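View pics/top0.png

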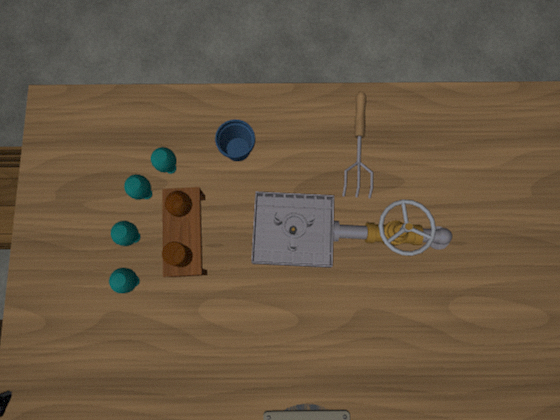

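The scene view shows brown objects in the rack at (323,163), which is tall and straight, and at (346,182), which is round. The top view has them at (177,254) and (178,203). Four turquoise look-alikes stand beside the rack. The wheel is at top (407,228) and scene (170,211), and the ring at top (294,225) and scene (261,207). The round one at scene (346,182) / top (178,203) fits the flask, so I'll confirm it in an enlarged collage.

```bash
cat > h.py <<'E'
import numpy as np,cv2,pickle
def ray(im,u,v):
    E=im["extrinsics"];d=np.array([(u-im["cx"])/im["fx"],-(v-im["cy"])/im["fy"],-1.]);d=E[:3,:3]@d
    return E[:3,3],d/np.linalg.norm(d)
def plane(im,u,v,z):
    o,d=ray(im,u,v);return o+d*(z-o[2])/d[2]
def tri(a,pa,b,pb):
    o1,d1=ray(a,*pa);o2,d2=ray(b,*pb)
    t=np.linalg.lstsq(np.c_[d1,-d2],o2-o1,rcond=None)[0]
    p,q=o1+d1*t[0],o2+d2*t[1];return (p+q)/2,np.linalg.norm(p-q)
def proj(im,P):
    E=im["extrinsics"];c=E[:3,:3].T@(np.asarray(P,float)-E[:3,3])
    return np.array([im["cx"]+im["fx"]*c[0]/-c[2],im["cy"]-im["fy"]*c[1]/-c[2]])
def crop(im,x,y,w,h,k):
    return cv2.resize(im["pixels"][y:y+h,x:x+w,::-1],None,fx=k,fy=k,interpolation=cv2.INTER_CUBIC)
E
python3 - <<'E'
from h import *
d=pickle.load(open("im0.pkl","rb"));t,s=d["top"],d["scene"]
a=np.hstack([crop(s,140,190,100,75,4),crop(s,300,140,100,75,4)])
b=np.hstack([crop(t,365,190,100,75,4),crop(t,250,185,100,75,4)])
cv2.imwrite("pics/c1.png",np.vstack([a,b]))
for n,im in d.items():
    hsv=cv2.cvtColor(im["pixels"],cv2.COLOR_RGB2HSV)
    m=cv2.inRange(hsv,(3,140,30),(16,255,140))
    k,l,st,c=cv2.connectedComponentsWithStats(m)
    for i in range(1,k):
        if st[i,4]>60: print(n,st[i],c[i])
for p in((178,203),(177,254),(176,232)): print(t["pixels"][p[1],p[0]])
for p in((323,163),(346,182),(320,183)): print(s["pixels"][p[1],p[0]])
E
```

```text
scene [225  14  29  30 239] [236.50209205  33.61506276]
scene [ 81  44  93  17 449] [124.25389755  52.44320713]
scene [ 8 61 14  8 85] [14.52941176 64.91764706]
scene [ 306  150   59   52 1081] [333.58279371 177.8279371 ]
top [ 162  187   45   90 3349] [181.76530308 232.12481338]
[84 49 16]
[90 52 14]
[101  62  36]
[71 47 27]
[75 50 29]
[142  97  63]
```

View pics/c1.png

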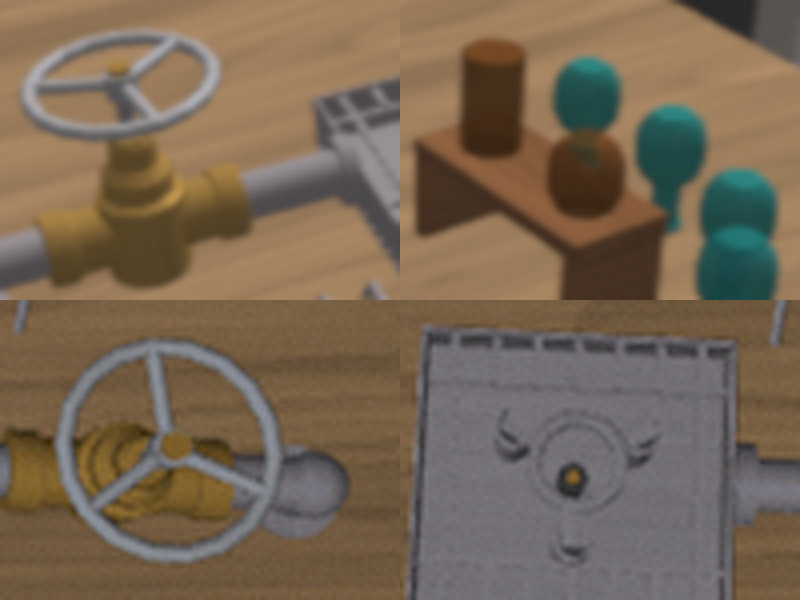

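The collage confirms that the flask is the round brown object nearest the bench's outer edge (scene 346,182). The tall straight brown one is the bottle. In the top view the hub is near (407,227) and the ring near (295,225). Next I'll measure both, and the flask, from the two views.

```bash
python3 - <<'E'
from h import *
d=pickle.load(open("im0.pkl","rb"));t,s=d["top"],d["scene"]
def off(x,y,cx,cy): return ((cx+.5)/4-.5+x,(cy+.5)/4-.5+y)
w_t=off(365,190,168.5,150); w_s=off(140,190,121,84.5)
P,e=tri(t,w_t,s,w_s);print("wheel",P,e,plane(t,*w_t,150),plane(s,*w_s,150))
for q in((152,45),(275,192),(95,205)):
    p=plane(t,*off(365,190,*q),150);v=p-P;print("spoke",np.degrees(np.arctan2(v[1],v[0])),np.hypot(*v[:2]))
# orange-brown: flask/bottle by saturation
for n,im,(x,y,w,h) in(("top",t,(155,180,60,100)),("scene",s,(300,140,100,75))):
    hsv=cv2.cvtColor(im["pixels"],cv2.COLOR_RGB2HSV)[y:y+h,x:x+w]
    m=((hsv[...,0]<20)&(hsv[...,1]>(175 if n=="top" else 140))&(hsv[...,2]<120)).astype(np.uint8)*255
    if n=="top": m=cv2.morphologyEx(m,cv2.MORPH_OPEN,np.ones((5,5)))
    cs,_=cv2.findContours(m,cv2.RETR_EXTERNAL,cv2.CHAIN_APPROX_NONE)
    for c in cs:
        if cv2.contourArea(c)>60: 
            b=cv2.boundingRect(c);print(n,b[0]+x,b[1]+y,b[2:],np.add(cv2.minEnclosingCircle(c)[0],(x,y)),cv2.minEnclosingCircle(c)[1])
b=np.hstack([crop(t,155,180,50,75,8),crop(s,235,190,50,75,8)])
cv2.imwrite("pics/c2.png",b)
E
```

```text
wheel [ 519.43143818 -224.32189424  148.33628774] 1.4602202857356765 [ 518.97435332 -224.51056109  150.        ] [ 522.69620344 -224.29794642  150.        ]
spoke 4.843046579498931 59.765889606819
spoke -112.96807333103554 62.93043732232654
spoke 125.82806033316456 52.82030708672975
top 163 242 (21, 24) [173.63297844 253.65957642] 12.546419143676758
top 165 192 (20, 24) [176.45652199 202.97826004] 12.508886337280273
scene 336 174 (20, 21) [345.79032135 183.79032135] 11.107678413391113
scene 314 151 (17, 29) [323.08695602 165.26086998] 14.591251373291016
```

View pics/c2.png

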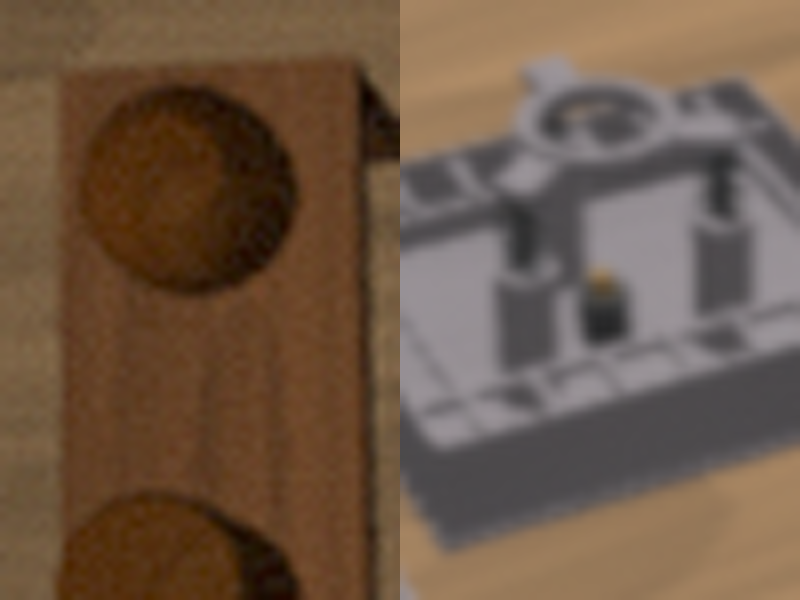

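```bash
python3 - <<'E'
from h import *
d=pickle.load(open("im0.pkl","rb"));t,s=d["top"],d["scene"]
for n,a,b,z in(("ring",(295.3,225.1),(259.3,203.7),100),("flask",(178.2,203.4),(346.3,183.3),116)):
    print(n,tri(t,a,s,b),plane(t,*a,z),plane(s,*b,z))
# rack board corners, top view crop: (62,70),(360,60) -> width; 
for q in((62,70),(358,62)): print("rack",plane(t,155+q[0]/8-.44,180+q[1]/8-.44,90))
for q in((163,187+89),(202,187+89)): print("rackend",plane(t,*q,90))
E
```

```text
ring (array([534.08901588,  24.47762057, 100.70225867]), np.float64(5.189031168431356)) [533.09781748  22.08735581 100.        ] [534.07752429  27.35230327 100.        ]
flask (array([584.82676843, 296.62430408, 115.89774842]), np.float64(1.7105315837994082)) [584.35766699 295.8297484  116.        ] [585.02111557 297.50253361 116.        ]
rack [627.15783555 341.35813467  90.        ]
rack [628.896165   252.06879494  90.        ]
rackend [417.87312015 331.11742695  90.        ]
rackend [417.03746225 240.59428299  90.        ]
```

Flask is at (584.7, 296.5), ring at (533.5, 24) and hub at (519.5, -224.4), so the ring-to-hub distance of 249 mm agrees with the text. The spokes are at about 5°, 125° and -115°. I'll go above the wheel with the fingers shut and insert them at 185°.

Emit:
send_rows([
  [[-37.3, -25.75, 0, 0, 0, 1.241], [-37.3, -25.75, 0, 0, 0, 1.241], [-37.3, -25.75, 0, 0, 0, 1.241], [-37.3, -25.75, 0, 0, 0, 1.241], [-37.3, -25.75, 0, 0, 0, 1.241], [-37.3, -25.75, 0, 0, 0, 1.241], [-37.3, -25.75, 0, 0, 0, 1.241], [-37.3, -25.75, 0, 0, 0, 1.241], [-37.3, -25.75, 0, 0, 0, 1.241], [-37.3, -25.75, 0, 0, 0, 1.241]],
], grip=255)

```text
clock: 1.1
eef_pos: [484.1, 243.1, 304.3]
tool_rot: [3.138, 0.004, 1.559]
force: [0.1, -0.6, 0.5]
width: -0.1
gripper_force: 0.0
```

Emit:
send_rows([
  [[-47.2, 0.5, 0, 0, 0, 0], [-47.2, 0.5, 0, 0, 0, 0], [-47.2, 0.5, 0, 0, 0, 0], [-47.2, 0.5, 0, 0, 0, 0], [-47.2, 0.5, 0, 0, 0, 0], [-47.2, 0.5, 0, 0, 0, 0], [-47.2, 0.5, 0, 0, 0, 0], [-47.2, 0.5, 0, 0, 0, 0], [-47.2, 0.5, 0, 0, 0, 0], [-47.2, 0.5, 0, 0, 0, 0]],
])

```text
clock: 2.1
eef_pos: [484.0, -226.5, 304.0]
tool_rot: [3.141, 0.003, 1.565]
force: [0.1, -0.4, -0.7]
width: -0.4
gripper_force: 0.0
```

Emit:
send_rows([
  [[0, 0, 0, 0, 0, 0], [0, 0, 0, 0, 0, 0], [0, 0, 0, 0, 0, 0]],
])

```text
clock: 2.4
eef_pos: [485.2, -219.5, 303.5]
tool_rot: [-3.141, -0.002, 1.573]
force: [-0.5, 0.4, -0.0]
width: 0.0
gripper_force: 0.0
```

Emit:
send_rows([
  [[-0.8, 0.2, 2, 0, 0, 0], [-0.8, 0.2, 4, 0, 0, 0], [-0.8, 0.2, 6, 0, 0, 0], [-0.8, 0.2, 8, 0, 0, 0], [-0.8, 0.2, 9, 0, 0, 0], [-0.8, 0.2, 10, 0, 0, 0], [-0.8, 0.2, 10, 0, 0, 0]],
])

```text
clock: 3.1
eef_pos: [486.8, -228.5, 203.1]
tool_rot: [-3.14, -0.001, 1.572]
force: [-0.6, -0.3, 0.1]
width: 0.1
gripper_force: 0.0
```

```bash
python3 - <<'E'
from cell import ctrl
from h import *
t=ctrl.get_image("top");s=ctrl.get_image("scene")
cv2.imwrite("pics/w1.png",np.hstack([crop(t,365,190,100,100,4),crop(s,120,160,100,100,4)]))
print(ctrl.read_state()["eef_pos"])
E
```

```text
[ 487.32117352 -229.29244093  204.28982621]
```

View pics/w1.png

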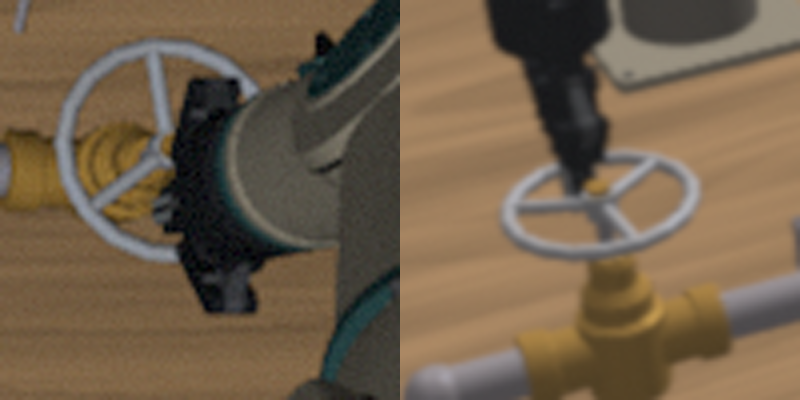

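The fingers stand inside the gap between two spokes, at about (165,205) in the top half and behind the hub (598,188) in the scene half. Nothing is touching.

```bash
python3 - <<'E'
import numpy as np
for a0 in(187,327):
    a=np.radians(a0+14*np.arange(11));dx=32.5*(np.cos(a)-np.cos(a[0]))/10;dy=32.5*(np.sin(a)-np.sin(a[0]))/10
    print([[round(y,1),round(x,1),0,0,0,0] for x,y in zip(dx[1:],dy[1:])])
E
```

```text
[[np.float64(-0.8), np.float64(0.2), 0, 0, 0, 0], [np.float64(-1.5), np.float64(0.6), 0, 0, 0, 0], [np.float64(-2.1), np.float64(1.1), 0, 0, 0, 0], [np.float64(-2.5), np.float64(1.8), 0, 0, 0, 0], [np.float64(-2.8), np.float64(2.5), 0, 0, 0, 0], [np.float64(-2.9), np.float64(3.3), 0, 0, 0, 0], [np.float64(-2.7), np.float64(4.1), 0, 0, 0, 0], [np.float64(-2.4), np.float64(4.8), 0, 0, 0, 0], [np.float64(-2.0), np.float64(5.4), 0, 0, 0, 0], [np.float64(-1.4), np.float64(6.0), 0, 0, 0, 0]]
[[np.float64(0.7), np.float64(0.3), 0, 0, 0, 0], [np.float64(1.5), np.float64(0.5), 0, 0, 0, 0], [np.float64(2.3), np.float64(0.5), 0, 0, 0, 0], [np.float64(3.0), np.float64(0.3), 0, 0, 0, 0], [np.float64(3.7), np.float64(-0.1), 0, 0, 0, 0], [np.float64(4.3), np.float64(-0.7), 0, 0, 0, 0], [np.float64(4.7), np.float64(-1.4), 0, 0, 0, 0], [np.float64(5.0), np.float64(-2.1), 0, 0, 0, 0], [np.float64(5.0), np.float64(-2.9), 0, 0, 0, 0], [np.float64(4.9), np.float64(-3.7), 0, 0, 0, 0]]
```

Emit:
send_rows([
  [[-0.8, 0.2, 0, 0, 0, 0], [-1.5, 0.6, 0, 0, 0, 0], [-2.1, 1.1, 0, 0, 0, 0], [-2.5, 1.8, 0, 0, 0, 0], [-2.8, 2.5, 0, 0, 0, 0], [-2.9, 3.3, 0, 0, 0, 0], [-2.7, 4.1, 0, 0, 0, 0], [-2.4, 4.8, 0, 0, 0, 0], [-2.0, 5.4, 0, 0, 0, 0], [-1.4, 6.0, 0, 0, 0, 0]],
])

```text
clock: 4.2
eef_pos: [544.7, -246.4, 203.5]
tool_rot: [-3.137, 0.003, 1.568]
force: [-4.8, -3.4, -1.8]
width: 0.1
gripper_force: 2.5
```

Emit:
send_rows([
  [[0, 0, 0, 0, 0, 0]],
])

```text
clock: 4.3
eef_pos: [546.8, -244.8, 203.8]
tool_rot: [-3.141, 0.002, 1.57]
force: [-1.0, -2.6, -1.5]
width: -0.1
gripper_force: 1.0
```

Emit:
send_rows([
  [[0.7, 0.3, 0, 0, 0, 0], [1.5, 0.5, 0, 0, 0, 0], [2.3, 0.5, 0, 0, 0, 0], [3.0, 0.3, 0, 0, 0, 0], [3.7, -0.1, 0, 0, 0, 0], [4.3, -0.7, 0, 0, 0, 0], [4.7, -1.4, 0, 0, 0, 0], [5.0, -2.1, 0, 0, 0, 0], [5.0, -2.9, 0, 0, 0, 0], [4.9, -3.7, 0, 0, 0, 0]],
])

```text
clock: 5.3
eef_pos: [514.8, -195.0, 205.7]
tool_rot: [3.13, 0.003, 1.572]
force: [6.1, 0.7, -0.1]
width: -0.0
gripper_force: 2.7
```

```bash
python3 - <<'E'
from cell import ctrl
from h import *
t=ctrl.get_image("top");s=ctrl.get_image("scene")
cv2.imwrite("pics/w2.png",np.hstack([crop(t,365,190,100,100,4),crop(s,120,160,100,100,4)]))
print(ctrl.read_state()["eef_pos"],ctrl.read_state()["force"])
a=np.radians(107+14*np.arange(11));dx=32.5*(np.cos(a)-np.cos(a[0]))/10;dy=32.5*(np.sin(a)-np.sin(a[0]))/10
print([[float(round(y,1)),float(round(x,1)),0,0,0,0] for x,y in zip(dx[1:],dy[1:])])
E
```

```text
[ 512.09323557 -194.85201282  205.17535316] [2.83503545 0.57405645 0.58535552]
[[-0.3, -0.7, 0, 0, 0, 0], [-0.8, -1.3, 0, 0, 0, 0], [-1.4, -1.8, 0, 0, 0, 0], [-2.2, -2.2, 0, 0, 0, 0], [-2.9, -2.3, 0, 0, 0, 0], [-3.7, -2.2, 0, 0, 0, 0], [-4.5, -2.0, 0, 0, 0, 0], [-5.2, -1.6, 0, 0, 0, 0], [-5.7, -1.0, 0, 0, 0, 0], [-6.1, -0.3, 0, 0, 0, 0]]
```

View pics/w2.png

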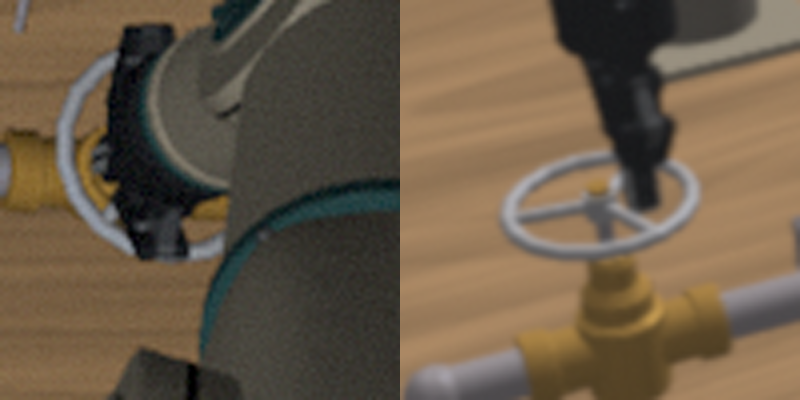

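The push works. The finger is now at scene half (645,190), on the +y side of the hub, with the wheel turning ahead of it. Nine more rows bring the turn to about 378°.

Emit:
send_rows([
  [[-0.3, -0.7, 0, 0, 0, 0], [-0.8, -1.3, 0, 0, 0, 0], [-1.4, -1.8, 0, 0, 0, 0], [-2.2, -2.2, 0, 0, 0, 0], [-2.9, -2.3, 0, 0, 0, 0], [-3.7, -2.2, 0, 0, 0, 0], [-4.5, -2.0, 0, 0, 0, 0], [-5.2, -1.6, 0, 0, 0, 0], [-5.7, -1.0, 0, 0, 0, 0], [-5.7, -1.0, 0, 0, 0, 0]],
])

```text
clock: 6.4
eef_pos: [499.1, -250.8, 203.3]
tool_rot: [-3.139, -0.002, 1.571]
force: [-2.4, 1.7, -0.9]
width: 0.2
gripper_force: 1.0
```

Emit:
send_rows([
  [[0.3, -0.2, 0, 0, 0, 0], [0.3, -0.2, 0, 0, 0, 0], [0.3, -0.2, -3, 0, 0, 0], [0.3, -0.2, -6, 0, 0, 0], [0.3, -0.2, -10, 0, 0, 0], [5, -0.2, -10, 0, 0, 0], [10, -0.2, -10, 0, 0, 0], [15, -0.2, -10, 0, 0, 0], [20, -0.2, -10, 0, 0, 0], [20, -0.2, -10, 0, 0, 0]],
], grip=0)

```text
clock: 7.4
eef_pos: [498.4, -43.0, 303.7]
tool_rot: [3.141, -0.005, 1.583]
force: [0.2, 0.7, 0.1]
width: 85.5
gripper_force: 0.0
```

I opened the fingers while they were still inside the wheel, so I need to check its angle.

```bash
python3 - <<'E'
from cell import ctrl
from h import *
t=ctrl.get_image("top");s=ctrl.get_image("scene")
t0=pickle.load(open("im0.pkl","rb"))["top"]
cv2.imwrite("pics/w3.png",np.hstack([crop(t,365,190,100,100,4),crop(s,120,160,100,100,4)]))
print(ctrl.read_state()["eef_pos"])
C=np.array([519.4,-224.4,150])
def spk(im):
    # spoke is less saturated/brighter than wood & brass; fold by 120 deg
    hsv=cv2.cvtColor(im["pixels"],cv2.COLOR_RGB2HSV).astype(float)
    sc=[]
    for a in range(120):
        v=[]
        for k in range(3):
            for r in range(24,50,3):
                A=np.radians(a+120*k);u=proj(im,C+[r*np.cos(A),r*np.sin(A),0])
                v.append(cv2.getRectSubPix(hsv[...,1].astype(np.float32),(1,1),tuple(map(float,u)))[0,0])
        sc.append(-np.mean(v))
    sc=np.array(sc);sc-=np.median(sc);w=np.clip(sc-0.5*sc.max(),0,None)
    return np.degrees(np.angle((w*np.exp(3j*np.radians(np.arange(120)))).sum()))/3%120,sc.argmax(),sc.max()
print(spk(t0),spk(t))
E
```

```text
[498.37521554 -50.20315506 304.22854898]
(np.float64(5.547428997640611), np.int64(2), np.float32(113.68182)) (np.float64(26.842078057080048), np.int64(32), np.float32(35.910297))
```

View pics/w3.png

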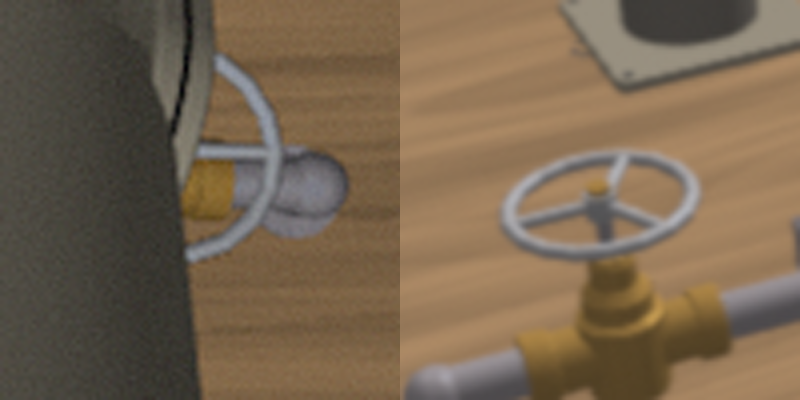

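The top half shows a spoke pointing right at about 270°, where it started at 245°. That makes the turn about 384°, or 6.7 rad, which is in range, so I move to the flask.

Emit:
send_rows([
  [[34.6, 8.6, 0, 0, 0, 0], [34.6, 8.6, 0, 0, 0, 0], [34.6, 8.6, 0, 0, 0, 0], [34.6, 8.6, 0, 0, 0, 0], [34.6, 8.6, 0, 0, 0, 0], [34.6, 8.6, 0, 0, 0, 0], [34.6, 8.6, 0, 0, 0, 0], [34.6, 8.6, 0, 0, 0, 0], [34.6, 8.6, 0, 0, 0, 0], [34.6, 8.6, 0, 0, 0, 0]],
])

```text
clock: 8.5
eef_pos: [585.0, 291.2, 303.9]
tool_rot: [3.141, 0.002, 1.567]
force: [0.3, 1.0, 0.9]
width: 85.4
gripper_force: 0.0
```

Emit:
send_rows([
  [[0, 0, 3, 0, 0, 0], [0, 0, 3, 0, 0, 0], [0, 0, 3, 0, 0, 0], [0, 0, 3, 0, 0, 0]],
])

```text
clock: 8.9
eef_pos: [584.9, 293.5, 275.3]
tool_rot: [3.14, -0.0, 1.569]
force: [0.3, 0.1, -0.2]
width: 85.8
gripper_force: 0.0
```

```bash
python3 - <<'E'
from cell import ctrl
from h import *
t=ctrl.get_image("top");s=ctrl.get_image("scene")
cv2.imwrite("pics/f1.png",np.hstack([crop(t,135,150,100,100,4),crop(s,300,110,100,100,4)]))
print(ctrl.read_state())
t0=pickle.load(open("im0.pkl","rb"))["top"]
E
```

```text
{'clock': 9.0, 'qpos': array([-0.72722964,  0.69184056,  0.38056923,  1.54294133, -0.2930983 ,
        0.96156519, -0.25858835]), 'qd': array([-0.00636476,  0.00422606, -0.0032877 ,  0.00191821, -0.00020122,
       -0.00268249, -0.00075118]), 'tau': array([ 1.88964601e-01, -5.65045667e+01,  6.23752534e+00, -1.80429214e+01,
        2.42785335e-02,  2.20707647e-03, -1.17201421e-04]), 'eef_pos': array([584.64326289, 294.18280616, 275.23321724]), 'tool_rot': array([ 3.13978350e+00, -7.96275980e-04,  1.57005362e+00]), 'force': array([-0.19918272, -0.78551697, -0.27217939]), 'torque': array([0.00759857, 0.04360301, 0.01600085]), 'gripper_force': 0.0, 'width': 85.32941129614456}
```

View pics/f1.png

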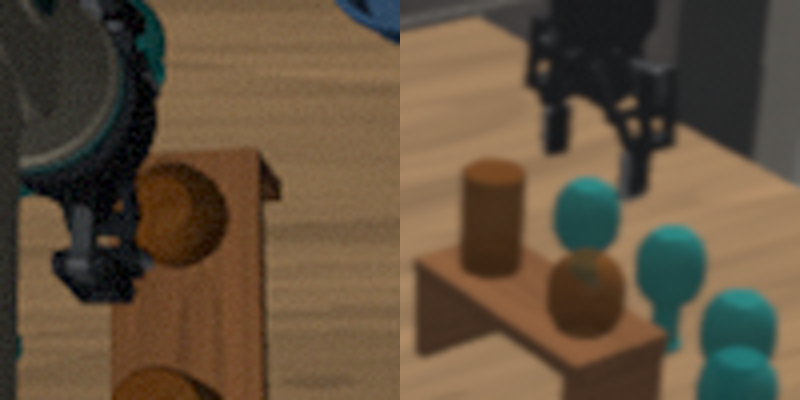

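The open fingers straddle the flask along x. In the scene half the tips are at (555,148) and (632,193), with the flask at (587,290). I'll descend, grip, and lift a little as a check.

Emit:
send_rows([
  [[0.2, 0, 2, 0, 0, 0], [0.2, 0, 4, 0, 0, 0], [0.2, 0, 6, 0, 0, 0], [0.2, 0, 8, 0, 0, 0], [0.2, 0, 9, 0, 0, 0], [0.2, 0, 10, 0, 0, 0], [0.2, 0, 10.5, 0, 0, 0], [0.2, 0, 10.5, 0, 0, 0], [0.2, 0, 10.5, 0, 0, 0]],
])

```text
clock: 9.9
eef_pos: [584.4, 296.7, 169.6]
tool_rot: [3.141, -0.0, 1.571]
force: [-0.4, 0.0, 0.4]
width: 85.5
gripper_force: 0.0
```

Emit:
send_rows([
  [[0, 0, 0, 0, 0, 0], [0, 0, 0, 0, 0, 0], [0, 0, 0, 0, 0, 0], [0, 0, 0, 0, 0, 0], [0, 0, 0, 0, 0, 0], [0, 0, 0, 0, 0, 0], [0, 0, 0, 0, 0, 0], [0, 0, 0, 0, 0, 0], [0, 0, 0, 0, 0, 0], [0, 0, 0, 0, 0, 0]],
], grip=255)

```text
clock: 10.9
eef_pos: [584.7, 296.8, 170.2]
tool_rot: [3.14, -0.001, 1.571]
force: [-0.6, -0.7, 6.4]
width: 58.6
gripper_force: 63.1
```

Emit:
send_rows([
  [[0, 0, -0.7, 0, 0, 0], [0, 0, -1.4, 0, 0, 0], [0, 0, -2.1, 0, 0, 0], [0, 0, -2.8, 0, 0, 0], [0, 0, -3.5, 0, 0, 0], [0, 0, -4.5, 0, 0, 0], [0, 0, -5.5, 0, 0, 0], [0, 0, -6.5, 0, 0, 0], [0, 0, -7.5, 0, 0, 0], [0, 0, -9.0, 0, 0, 0]],
])

```text
clock: 11.9
eef_pos: [583.6, 296.4, 259.4]
tool_rot: [-3.14, 0.0, 1.571]
force: [-0.7, -0.1, -2.3]
width: 58.1
gripper_force: 64.4
```

Emit:
send_rows([
  [[0, 0, 0, 0, 0, 0], [0, 0, 0, 0, 0, 0], [0, 0, 0, 0, 0, 0]],
])

```text
clock: 12.2
eef_pos: [583.6, 296.5, 258.4]
tool_rot: [-3.141, 0.0, 1.571]
force: [0.5, 0.4, -1.5]
width: 58.4
gripper_force: 64.4
```

```bash
python3 - <<'E'
from cell import ctrl
from h import *
t=ctrl.get_image("top");s=ctrl.get_image("scene")
pickle.dump(s,open("s1.pkl","wb"))
cv2.imwrite("pics/f2.png",np.hstack([crop(s,290,85,130,130,6)[:600]]))
st=ctrl.read_state();print(st["eef_pos"],st["force"],st["width"],st["gripper_force"])
E
```

```text
[583.58606745 296.45112179 258.16530275] [-0.20206636 -0.33127473 -1.25084425] 58.496112090074874 64.37212228775024
```

View pics/f2.png

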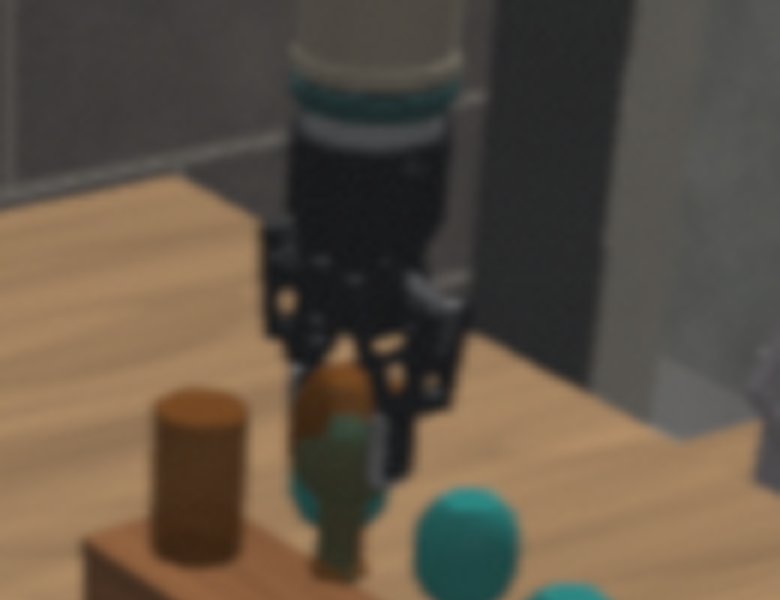

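Flask lifted: the foot is at crop (337,372) and the mouth at (340,572), looking upright, and the bottle has not moved. I move it above the ring and check alignment there.

Emit:
send_rows([
  [[-2.7, -0.5, -0.5, 0, 0, 0], [-5.5, -1, -1, 0, 0, 0], [-9, -1.6, -1, 0, 0, 0], [-13, -2.3, -1, 0, 0, 0], [-17, -3, -1, 0, 0, 0], [-21, -3.8, -1, 0, 0, 0], [-24, -4.4, -1, 0, 0, 0], [-26, -4.8, -0.5, 0, 0, 0], [-27, -5, 0, 0, 0, 0], [-27.2, -5, 0, 0, 0, 0]],
])

```text
clock: 13.3
eef_pos: [533.3, 23.6, 258.1]
tool_rot: [-3.14, 0.0, 1.569]
force: [0.2, 0.6, -1.9]
width: 58.3
gripper_force: 64.5
```

Emit:
send_rows([
  [[0, 0, 0.5, 0, 0, 0], [0, 0, 1, 0, 0, 0], [0, 0, 1, 0, 0, 0], [0, 0, 1, 0, 0, 0]],
])

```text
clock: 13.7
eef_pos: [534.0, 25.5, 248.6]
tool_rot: [-3.141, -0.0, 1.572]
force: [0.0, -0.2, -0.7]
width: 57.8
gripper_force: 64.5
```

```bash
python3 - <<'E'
from cell import ctrl
from h import *
t=ctrl.get_image("top");s=ctrl.get_image("scene")
s1=pickle.load(open("s1.pkl","rb"))
pickle.dump((t,s),open("r1.pkl","wb"))
k=crop(s,235,150,50,75,8);k2=crop(t,265,195,50,75,8)
cv2.imwrite("pics/r1.png",np.hstack([k2,k]))
st=ctrl.read_state();print(st["eef_pos"],st["force"],st["width"],st["gripper_force"])
x,y,z=st["eef_pos"]
for h in(0,30,108): print(h,(proj(s,[x,y,z-128.6+h])-[235,150]+.5)*8)
print("lift: foot,mouth",proj(s1,[583.6,296.5,129.6+108]),proj(s1,[583.6,296.5,129.6]),"seen",(346.2-.4,85+372/6-.4),(346.2,180))
print("ring est", [(proj(s,P)-[235,150]+.5)*8 for P in([533.5,24,100],[533.1,22.1,100],[534,27,100])])
E
```

```text
[534.15623811  25.06024205 248.93007703] [ 0.20675336  0.11906103 -0.64223243] 58.42438698133619 64.51150417327881
0 [190.50399102 386.65257548]
30 [187.05231472 313.25683403]
108 [177.66242754 113.59218645]
lift: foot,mouth [348.34480921 146.25030799] [346.03001082 179.22883597] seen (345.8, 146.6) (346.2, 180)
ring est [array([189.33788083, 435.33178594]), array([184.10522651, 436.22394713]), array([197.42730592, 433.7609439 ])]
```

View pics/r1.png

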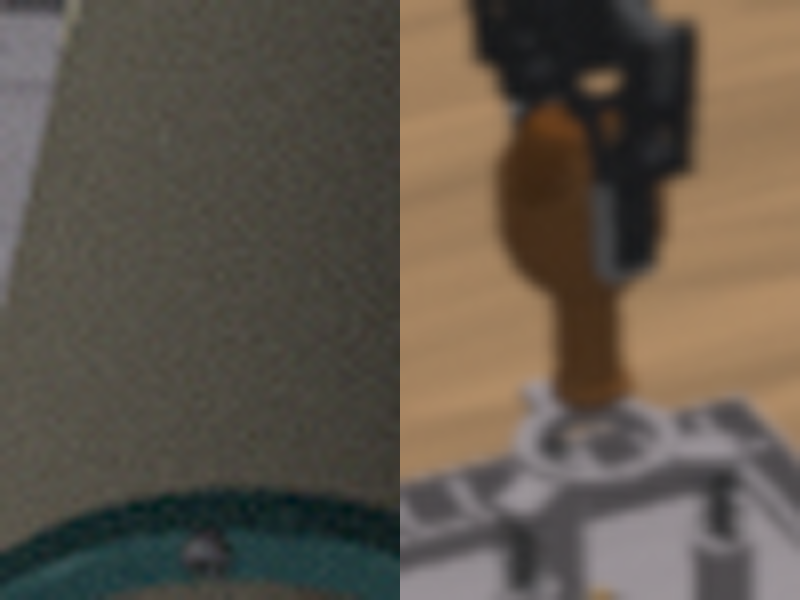

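The lip is at (592,390), right above the ring centre (597,433). The column difference is about 1 mm after perspective, so alignment is good and I descend.

Emit:
send_rows([
  [[0, 0, 1, 0, 0, 0], [0, 0, 2, 0, 0, 0], [0, 0, 3, 0, 0, 0], [0, 0, 4, 0, 0, 0], [0, 0, 5, 0, 0, 0], [0, 0, 6, 0, 0, 0], [0, 0, 6.3, 0, 0, 0], [0, 0, 6.3, 0, 0, 0]],
])

```text
clock: 14.6
eef_pos: [533.7, 24.5, 185.2]
tool_rot: [-3.14, 0.0, 1.571]
force: [-0.1, -0.3, -0.9]
width: 58.5
gripper_force: 64.5
```

Emit:
send_rows([
  [[0, 0, 0.2, 0, 0, 0], [0, 0, 0.4, 0, 0, 0], [0, 0, 0.6, 0, 0, 0], [0, 0, 0.8, 0, 0, 0], [0, 0, 1.0, 0, 0, 0], [0, 0, 1.2, 0, 0, 0], [0, 0, 1.4, 0, 0, 0], [0, 0, 1.6, 0, 0, 0], [0, 0, 1.7, 0, 0, 0], [0, 0, 1.7, 0, 0, 0]],
])

```text
clock: 15.6
eef_pos: [534.8, 25.4, 169.6]
tool_rot: [3.14, -0.001, 1.571]
force: [0.3, 3.9, 8.4]
width: 58.5
gripper_force: 65.0
```

Emit:
send_rows([
  [[0.1, 0, 0.2, 0, 0, 0], [0.1, 0, 0.4, 0, 0, 0], [0.1, 0, 0.6, 0, 0, 0], [0.1, 0, 0.7, 0, 0, 0], [0.1, 0, 0.8, 0, 0, 0], [0.1, 0, 0.8, 0, 0, 0], [0.1, 0, 0.8, 0, 0, 0]],
])

```text
clock: 16.3
eef_pos: [535.0, 25.6, 163.7]
tool_rot: [3.138, -0.001, 1.57]
force: [-5.0, 2.2, 25.7]
width: 58.4
gripper_force: 67.0
```

Emit:
send_rows([
  [[0, 0, 0, 0, 0, 0], [0, 0, 0, 0, 0, 0], [0, 0, 0, 0, 0, 0]],
])

```text
clock: 16.6
eef_pos: [535.0, 25.6, 163.7]
tool_rot: [3.138, -0.001, 1.57]
force: [-4.3, 2.3, 26.4]
width: 58.4
gripper_force: 66.7
```

Emit:
send_rows([
  [[0, -0.1, 0, 0, 0, 0], [0, -0.1, 0, 0, 0, 0], [0, -0.1, 0, 0, 0, 0], [0, -0.1, 0, 0, 0, 0], [0, -0.1, 0, 0, 0, 0]],
])

```text
clock: 17.1
eef_pos: [534.8, 25.5, 163.7]
tool_rot: [3.136, -0.001, 1.57]
force: [-2.3, 1.2, 24.6]
width: 58.7
gripper_force: 66.7
```

```bash
python3 - <<'E'
from cell import ctrl
from h import *
s=ctrl.get_image("scene");d=pickle.load(open("im0.pkl","rb"))
C=np.array([521.5,-224.3,150]) 
for im in(d["scene"],s):
    sat=cv2.cvtColor(im["pixels"],cv2.COLOR_RGB2HSV)[...,1].astype(np.float32)
    f=lambda a:np.mean([cv2.getRectSubPix(sat,(1,1),tuple(map(float,proj(im,C+[r*np.cos(np.radians(a+k)),r*np.sin(np.radians(a+k)),0]))))[0,0] for k in(0,120,240) for r in range(20,50,3)])
    v=np.array([f(a) for a in range(0,120,4)]);print(v.astype(int),"spoke",v.argmin()*4)
# ring drop and fingers: colour columns through ring centre
P=[proj(s,[534.5,25.5,z]) for z in(100,85)];print(P)
# row profile down finger on +x side (nearest camera): dark finger vs bright ring
for X in(30,34,38):
    print([int(s["pixels"][int(round(q[1])),int(round(q[0]))].mean()) for q in[proj(s,[534.5+X,25.5,z]) for z in range(120,70,-3)]])
st=ctrl.read_state();print(st["eef_pos"],st["force"],st["gripper_force"],st["clock"])
E
```

```text
[ 15   5   7  19  41  64  81  91  99 104 107 108 109 109 108 106 104 101
  99  99  98  97  95  93  87  77  62  51  40  29] spoke 4
[ 85  85  79  70  54  32  13  10  19  42  67  85  95 101 104 104 103 101
  99  99  98  98  98  96  92  85  74  70  73  80] spoke 28
[array([258.78981892, 203.93496651]), array([258.9969792 , 208.36443178])]
[42, 41, 41, 43, 45, 49, 32, 36, 50, 79, 111, 117, 117, 92, 84, 103, 114]
[30, 30, 29, 31, 33, 32, 36, 50, 79, 79, 111, 117, 92, 84, 103, 114, 143]
[29, 29, 26, 29, 28, 28, 36, 60, 96, 122, 109, 86, 95, 124, 139, 139, 143]
[534.75809315  25.57466978 163.75824263] [-3.18926498  2.73177539 24.65699036] 66.71931624412537 17.15
```

```bash
python3 -c "
from cell import ctrl
print(ctrl.finish_job())"
```

```text
the job is handed in; nothing more can be done
None
```

I handed the job in at 17 s with the valve turned about 384° open and the flask held upside down, pressed to the ring's stop at about 25 N. The final wheel angle was checked in the camera image; the press was judged from force and height only, and no verdict came back.

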